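# Probe the ringed spot on a wedge specimen

### The job

Turn the aluminium wedge and slide it into the corner of the bent steel bracket, its tall upright back flat against the long leg and its side against the short leg, and let go. Then take the pen probe from its stand and hold its tip inside the ringed spot on the slope, square to the slope, pressed lightly so that the sprung plunger is about halfway in. Finish while still holding it there, the wedge still seated; do not ram the wedge with the probe or shift the other things on the bench.

Things in the scene. Friction and masses are not known exactly. Their poses are not given: they have to be found in the camera images.
- specimen: Loose bare-aluminium wedge, 0.35 to 0.65 kg, 90 (x) x 50 (y) x 53 mm high. Origin: centre of underside, z up. Side view: front face x=-45, 25 high; 22 degree slope up to z=53 at x=25; flat top x=25 to 45; upright back face x=45. Sides y=-25, +25 upright: grip across them from above near x=22. Starts flat, left or right, turned 50 to 150 degrees counter-clockwise from its seated yaw.
- mark: The ringed spot on the slope: flush dark ring, 16 mm outside, 11.6 mm inside, with centre dot. Origin: its centre on the slope, at x=-15, y=0, z=37.1 mm of the specimen. z points square out of the slope (22 degrees from vertical, leaning to the specimen's -x); y is the specimen's y.
- bracket: Fixed steel bracket, L-shaped from above. Origin: inner corner, on the bench. Long leg: inner face x=0, y=-8 to 120 mm, 8 thick, 30 high, behind it a 3 mm foot out to x=33. Short leg: inner face y=0, x=-60 to 0, 8 thick, 15 high. Bare bench inside (x<0, y>0). x points away from the robot (within 0.25 rad). Seated specimen: same yaw, origin at x=-45, y=25 mm.
- stand: Black plastic block 70 x 70 x 60 mm high, fixed to the bench, with an upright 20 mm through hole in the middle of its top for the probe. Origin: centre of its underside. On the side of the midline where the specimen is not.
- probe: Loose pen probe, 0.13 kg, upright in the stand. Origin: on its axis at the underside of its collar, which rests on the stand's top; z runs along the pen towards the handle's end. White round handle 20 mm thick, z=6 to 64 mm; collar 30 wide, z=0 to 6; steel nose 16 thick down to z=-40; then the plunger. Grip the handle from above at about z=40; lift 60 mm to clear the stand.
- tip (a point): The rounded (3 mm radius) end of the probe's plunger, on the probe's axis, 52 mm below the probe's origin when the plunger is out, nearer as it is pressed in.
- plunger (a joint): How far the sprung plunger is pressed into the probe: 0 m out (as at the start), 0.008 m fully in. The spring needs 1.5 N to begin to move and 0.5 N more per mm (3.5 N halfway, 5.5 N fully in).
- bowl: White porcelain bowl, 104 mm wide, 45 mm high; bystander. Origin: centre of underside.
- tweezers: Steel tweezers lying flat, 115 mm long along their x, 8 mm high; bystander. Origin: middle, on the bench.
- vial: Amber bottle with black cap, 34 mm wide, 62 mm high; bystander. Origin: centre of underside.
- petri: Shallow glass dish, 84 mm wide, 14 mm high; bystander. Origin: centre of underside.
- coupon: Aluminium disc, 40 mm wide, 14 mm high; bystander. Origin: centre of underside.
- washbottle: White plastic bottle, 64 mm wide, 150 mm high; bystander. Origin: centre of underside.
- weight: Brass cylinder, 28 mm wide, 30 mm high; bystander. Origin: centre of underside.
Mind the look-alikes: they are no part of the job. Several things have the shape of the specimen; the one meant has the colours described above. Leave any green look-alike of the probe alone.

How it is judged (in metres and radians):
On the way, in this order (a step that is already met when the one before it is completed fails the run):
1. the specimen stands flat in the bracket's corner, back against the long leg, side against the short leg, slope facing away from the long leg, and is let go (x of specimen in the frame of bracket between -0.049 and -0.042 m and y of specimen in the frame of bracket between 0.022 and 0.029 m and angle between the x axis of specimen and the x axis of bracket, either way round below 0.07 rad and x of mark in the frame of bracket below -0.05 m and height (world z) of specimen below 0.003 m and angle between specimen's own z axis and vertical below 0.05 rad and contact force between the fingers and specimen below 0.3 N), for 0.2 s.
2. the probe is lifted out of the stand in the fingers (height (world z) of tip above 0.062 m and contact force between the fingers and probe above 1.5 N), for 0.1 s.
3. the probe's tip presses lightly inside the ring, square to the slope (distance between tip and mark below 0.006 m and angle between the z axis of probe and the z axis of mark, either way round below 0.14 rad and value of joint plunger between 0.0015 and 0.0068 m and contact force between probe and specimen between 1 and 9 N and contact force between the fingers and probe above 1.5 N and contact force between probe and stand below 0.1 N), for 0.3 s.
At the end, for the whole second after the job is handed in: Probe held in the fingers, clear of the stand: tip within 6 mm of the ring centre, axis within 8 degrees of square to the slope, plunger 1.5 to 6.8 mm in, 1 to 9 N. Specimen not held, flat on the bench, within 4 degrees of the bracket, gap to each leg at most 4 mm (all of step 1 and all of step 3); the arm keeps its last pose, push and grip.
It fails at once if the probe is rammed into the specimen (over 20 N) (contact force between probe and specimen above 20 N).
It fails at once if a bystander is pushed more than 25 mm (distance of any of bowl, tweezers, vial, petri, coupon, washbottle, weight from where it was at the start of the episode above 0.025 m).
It also fails if it takes over 54 s, if anything falls off the work surface, if the arm or the gripper's body presses on something with over 40 N, if the wrist force passes 120 N, or if a joint passes its speed limit or range.

### The arm

A 6-joint arm with a two-finger parallel gripper is mounted at the origin on the work surface. World frame = base frame: x ahead of the robot, y to its left, z up, the work surface at z = 0. Lengths are in m, angles in degrees, forces in N, time in s.
With the tool pointing down it reaches from about 0.3 to 0.75 m from the base axis. Payload 8.5 kg.
Tool frame: the origin (TCP) lies midway between the tips of the shut fingers; the grasp point (between the pads) lies 19 mm behind it; z points along the fingers, y is the line along which they close (so a half turn about z gives the same grasp; the last joint's range is limited). The gripper opens to 85 mm and grips with 20 to 120 N. Pads are 22 mm wide; open, the fingers measure 114 mm over their backs; the gripper's body (76 mm by 85 mm) begins 54 mm behind the grasp point. The pads swing forward as they close: fully open they stand 13 mm farther back than shut.
Start: joints at [-83.325, 21.807, 74.336, -0, 83.858, -12.336], TCP at [0.179, -0.52, 0.231] pointing down, gripper open.
Joint ranges: [-178.18, 178.18], [-50.72, 133.34], [12.68, 142.11], [-81.47, 261.47], [9.98, 163.14], [-165.26, 165.26]. Speed limits (degrees/s): [136.94, 136.94, 180, 180, 180, 180].

### API

Orientations are given as a 3x3 rotation matrix whose columns are the frame's x, y, z axes.
In Python, from rig import observe, optics, order, spotter gives the robot as it stands.
- The arm moves only by the tool move_arm, never from a script. Its argument "series" is text: rows parted by semicolons, each of 5 numbers parted by spaces: the shift along the tool's x, y, z in cm, then the turn about the tool's z in degrees, then the opening, from -1 (shut) to 1 (fully open). A call has 1 to 8 rows; each row is the pose to reach, as a shift and turn from the pose commanded when the call began, along the tool's axes at that moment; what a row does not reach only later rows make up. A row lasts 1/8 s, in which the tool goes at most 62.5 mm and 10.7 degrees, less where a joint would pass 70% of its speed; a pose out of reach is approached as far as the arm can. A call with a gripper value outside its range is refused whole. The fingers move at their own pace and stop on an object; "force" is the grip in N (left out, the last holds). Time passes only in rows, so rows that repeat a pose let the fingers close. It gives the time, the measured TCP pose, the force, the opening and the grip force at its end, in the units of the state.
- observe(): the state, without advancing time (a new reading comes with each control period).
- optics.get_image(name): name is "scene" or "top" or "wrist"; returns a dict with "pixels" (420x560x3 uint8, blue, green, red), "camera_matrix" (3x3 intrinsics, pixels), "rvec" (rotation vector, rad) and "tvec" (3), from world to camera coordinates, as OpenCV has them. Camera axes: x right, y down, z forward; pixel columns grow to the right and rows downward; lengths in m; the calibration is good to about 2 mm. A picture is of the moment at which its call begins. There is no depth.
- order.close_job(): hands the job in; it is judged then, once.
Trained networks look in the newest picture that a camera, given by its name, has taken for a name from the list of things; names that differ only in an ending like _2 or _b are one class to them, and where a whole thing is asked for, a point or a joint stands for the part that bears it (a point fixed in the world has none). Each returns a list of dicts, best first, with "score" (0 to 1); they miss things now and then, are a little off and sometimes report something else, mostly with a low value. They report only what shows in the picture. A call takes as long as a camera call. They do not tell look-alikes from the thing itself.
- spotter.find_in(thing, camera): "point" ([x, y, z] in m, in world coordinates, good to about 4 mm: the middle of the surface that is visible of it).
- spotter.cut_out(thing, camera): "pixels" (420x560 bool, what is visible of it).
- spotter.mark_of(thing, camera): "point" ([x, y, z] in m, in world coordinates, good to about 4 mm: a listed point, or the origin of a listed thing).
The state is a dict: "time_s": time; "q": joint angles; "qvel": joint speeds; "joint_efforts": joint torques, N m; "position": TCP position; "tool_rot": TCP orientation; "ft_force": force on the tool from outside, world axes, zero at the start; "wrist_torque": the same for the moment, N m; "grip_width": finger opening in m; "gripper_force": force on a finger pad.
Only numpy, scipy, OpenCV 4.12 (cv2) and the standard library are available. Lean on these libraries where they do the work, as an engineer would, in place of code of your own. Each camera call takes 0.05 s, during which the arm holds its last target. There are 200 camera calls.

## Working session

There is one attempt and no reset: what is moved stays moved. The work goes in short steps, Python scripts to look and compute and a tool call to move; the robot and the scene stay as the last step left them, time stands still between calls to the robot, and variables do not carry over. Pictures are saved under pics/ and viewed, at most 10 in all, crops included, and the job is handed in when it is done.

Besides the shell and the picture viewer there is one more tool, called as name(argument=value, ...) on one line, values as JSON. move_arm: Moves the arm, as the interface text tells. Its arguments: {"type":"object","properties":{"series":{"type":"string"},"force":{"type":"number"}},"required":["series"]}

```bash
ls; mkdir -p pics; cat > h.py <<'E'
import numpy as np, cv2
from rig import observe, optics, order, spotter
def cam(n):
    d=optics.get_image(n); R=cv2.Rodrigues(np.array(d["rvec"],float))[0]
    return dict(img=np.array(d["pixels"]),K=np.array(d["camera_matrix"],float),R=R,t=np.array(d["tvec"],float).ravel())
def ray(c,uv):
    d=c["R"].T@np.linalg.solve(c["K"],[uv[0],uv[1],1.]); o=-c["R"].T@c["t"]; return o,d
def onz(c,uv,z):
    o,d=ray(c,uv); return o+d*(z-o[2])/d[2]
def proj(c,P):
    q=c["K"]@(c["R"]@np.asarray(P,float)+c["t"]); return q[:2]/q[2]
def tri(obs):
    A=np.zeros((3,3));b=np.zeros(3)
    for c,uv in obs:
        o,d=ray(c,uv); d=d/np.linalg.norm(d); M=np.eye(3)-np.outer(d,d); A+=M;b+=M@o
    return np.linalg.solve(A,b)
def show(c,name,crop=None,s=1):
    im=c["img"]
    if crop: im=im[crop[1]:crop[3],crop[0]:crop[2]]
    cv2.imwrite(name,cv2.resize(im,None,fx=s,fy=s,interpolation=cv2.INTER_CUBIC))
E
python3 - <<'E'
from h import *
np.set_printoptions(precision=4,suppress=True)
a=cam("top");b=cam("scene")
cv2.imwrite("pics/a.png",cv2.resize(np.vstack([a["img"],b["img"]]),None,fx=.714,fy=.714))
show(a,"pics/top.png",None,1.4); show(b,"pics/scene.png",None,1.4)
for n in ["specimen","mark","bracket","stand","probe","tip"]:
  for cn,c in (("top",a),("scene",b)):
    for r in spotter.mark_of(n,cn)[:4]:
        print(n,cn,round(r["score"],2),np.array(r["point"]),proj(c,r["point"]).round())
s=observe();print(s["time_s"],s["position"],s["tool_rot"])
E
```

```text
pics
specimen top 0.76 [ 0.4822 -0.3906  0.0018] [443. 247.]
specimen top 0.56 [ 0.4698 -0.2545 -0.0018] [384. 251.]
specimen scene 0.88 [ 0.4738 -0.2526 -0.0016] [210. 187.]
specimen scene 0.78 [ 0.4834 -0.3885  0.002 ] [168. 177.]
mark top 0.65 [0.5815 0.3362 0.0013] [127. 194.]
mark top 0.54 [ 0.4733 -0.2746  0.0379] [397. 248.]
mark top 0.48 [ 0.4671 -0.394   0.0358] [451. 252.]
bracket scene 0.68 [ 0.7267 -0.0525 -0.0025] [228. 268.]
bracket scene 0.21 [0.4628 0.2483 0.0587] [394. 215.]
stand top 0.7 [ 0.4651  0.2466 -0.0004] [163. 246.]
stand scene 0.83 [0.4615 0.249  0.0046] [390. 232.]
probe top 0.67 [0.4227 0.3475 0.0519] [109. 263.]
probe top 0.56 [0.4643 0.251  0.0611] [155. 244.]
probe scene 0.85 [0.4649 0.2497 0.0606] [394. 215.]
probe scene 0.77 [0.4231 0.3486 0.0515] [439. 219.]
probe scene 0.18 [0.4614 0.2482 0.0033] [390. 233.]
0.7 [ 0.1791 -0.52    0.2314] [[ 0.9455  0.3257  0.    ]
 [ 0.3257 -0.9455 -0.0001]
 [-0.      0.0001 -1.    ]]
```

View pics/top.png

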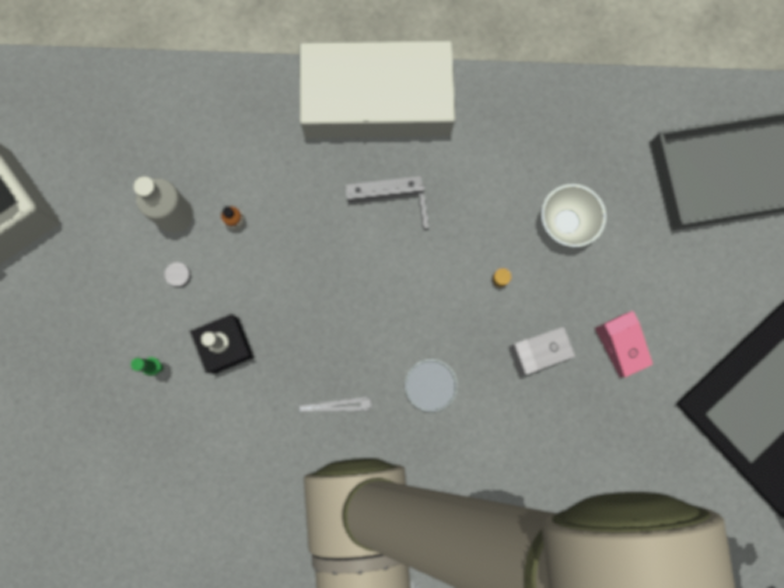

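View pics/scene.png

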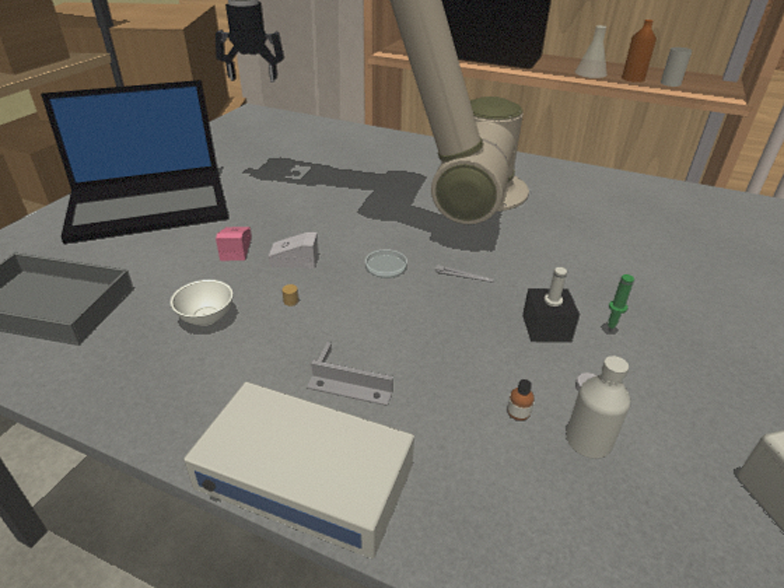

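The candidates for the specimen are the grey wedge at top-camera pixel (389,251) and the pink wedge at (448,247). Bare aluminium means the grey one. For the probe, the white-handled pen in the black stand at (155,244) fits, and the green one at (105,261) is the look-alike. I'll move the wrist camera over the grey wedge to confirm.

move_arm(series="5 -2 -1 -10 1;10 -4 -2 -20 1;15 -6 -4 -30 1;20 -8 -6 -40 1;25 -11 -8 -50 1;30 -13 -8 -60 1;34 -15 -8 -70 1;34 -15 -8 -80 1")

```text
time_s: 1.7
position: [0.4533, -0.2652, 0.3113]
tool_rot: [[-0.166, 0.986, 0.0], [0.986, 0.166, 0.0], [0.0, 0.0, -1.0]]
ft_force: [-0.7, -0.8, 0.4]
grip_width: 0.0853
gripper_force: 0.0
```

```bash
cat >> h.py <<'E'
from scipy.optimize import minimize
def box(x0,x1,y0,y1,z0,z1): return np.array([[x,y,z] for x in(x0,x1) for y in(y0,y1) for z in(z0,z1)])/1e3
SPEC=[np.array([[x,y,z] for y in(-25,25) for x,z in((-45,0),(-45,25),(25,53),(45,53),(45,0))])/1e3]
BRK=[box(0,8,-8,120,0,30),box(0,33,-8,120,0,3),box(-60,0,-8,0,0,15)]
def render(c,parts,p):
    x,y,a=p; R=np.array([[np.cos(a),-np.sin(a),0],[np.sin(a),np.cos(a),0],[0,0,1]]); m=np.zeros((420,560),np.uint8)
    for v in parts:
        q=np.array([proj(c,R@k+[x,y,0]) for k in v])
        h=cv2.convexHull((q*16).round().astype(np.int32)); cv2.fillConvexPoly(m,h,255,cv2.LINE_AA,4)
    return m/255.
def fit(parts,views,p0):   # views: (cam, mask); returns pose x,y,yaw and IoU
    def f(p):
        s=0
        for c,m in views:
            r=render(c,parts,p); s+=np.minimum(r,m).sum()/max(np.maximum(r,m).sum(),1)
        return -s/len(views)
    best=None
    for da in (-.25,0,.25):
        q0=np.array(p0)+[0,0,da]
        S=np.vstack([q0]+[q0+d for d in np.diag([.01,.01,.15])])
        r=minimize(f,q0,method="Nelder-Mead",options=dict(initial_simplex=S,xatol=2e-4,fatol=1e-5))
        if best is None or r.fun<best.fun: best=r
    return best.x,-best.fun
def mask(n,cn,c,uv):
    best=None
    for r in spotter.cut_out(n,cn):
        m=np.array(r["pixels"]); ys,xs=np.nonzero(m)
        if len(xs)==0: continue
        d=np.hypot(xs.mean()-uv[0],ys.mean()-uv[1])
        if best is None or d<best[0]: best=(d,m,r["score"])
    return best
E
python3 - <<'E'
from h import *
np.set_printoptions(precision=4,suppress=True)
cs={n:cam(n) for n in("wrist","top","scene")}
s=observe();print(s["time_s"],s["position"],s["tool_rot"],s["q"])
c=cs["wrist"]; print("cam",-c["R"].T@c["t"],c["R"][2])
show(c,"pics/w1.png")
V=[]
for n,cc in cs.items():
    b=mask("specimen",n,cc,proj(cc,[.471,-.2535,.02]))
    if b: 
        print(n,b[0],b[2],b[1].sum()); V.append((n,cc,b[1]))
for k in [[0],[0,1,2]]:
    print(k,fit(SPEC,[V[i][1:] for i in k if i<len(V)],[.471,-.2535,np.radians(110)]))
B=[]
for n,cc in cs.items():
    b=mask("bracket",n,cc,proj(cc,[.73,.0,.01]))
    if b: print("br",n,b[0],b[2],b[1].sum()); B.append((cc,b[1]))
if B:print(fit(BRK,B,[.727,-.0525,.08]))
E
```

```text
1.85 [ 0.4518 -0.2673  0.3113] [[-0.1541  0.9881 -0.0001]
 [ 0.9881  0.1541 -0.    ]
 [-0.     -0.0001 -1.    ]] [-43.5401  16.6615  68.9501  -0.0033  94.3905 -52.4025]
cam [ 0.441  -0.1996  0.4531] [ 0.044  -0.2583 -0.9651]
wrist 3.4821962538841538 0.69 2982
top 1.6587521666070253 0.79 959
scene 1.4320253650357735 0.75 734
[0] (array([ 0.4672, -0.2565,  1.9383]), np.float64(0.9481692701050697))
[0, 1, 2] (array([ 0.4677, -0.2564,  1.9408]), np.float64(0.9136532839432511))
br top 1.9017730273616762 0.84 823
br scene 1.5519701709623817 0.82 1345
(array([ 0.7243, -0.0551,  0.1393]), np.float64(0.8574962365542829))
```

```bash
python3 - <<'E'
import cv2
im=cv2.imread("pics/w1.png"); cv2.imwrite("pics/w1b.png",cv2.resize(im,None,fx=1.4,fy=1.4))
E
```

```text
(no output)
```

View pics/w1b.png

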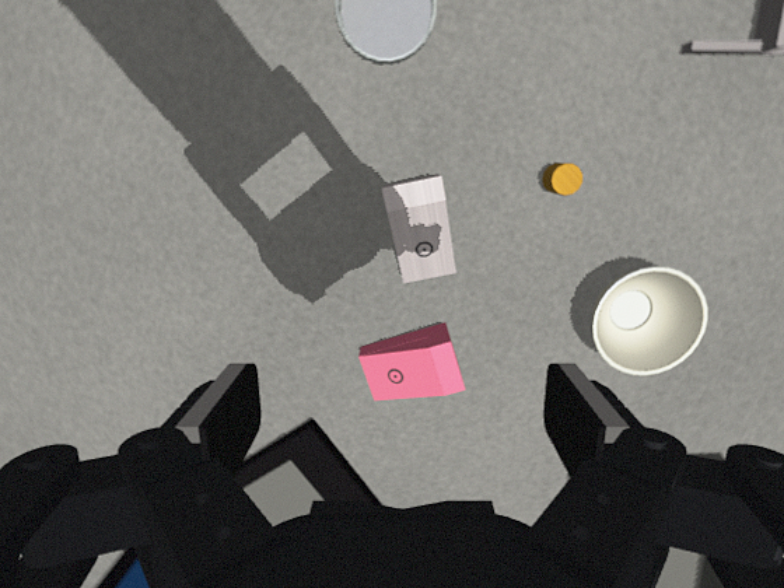

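The crop confirms it: the bare aluminium wedge is at wrist pixel (301,164), with its ring at (303,178) and its flat top towards +y. The pink look-alike is at (295,258), the brass weight at (404,128) and the bowl at (465,230). Next I'll check the ring's height and the bystanders' positions.

```bash
python3 - <<'E'
from h import *
np.set_printoptions(precision=4,suppress=True)
cs={n:cam(n) for n in("wrist","top")}
p=[.4673,-.2565,1.9385]; R=lambda a:np.array([[np.cos(a),-np.sin(a),0],[np.sin(a),np.cos(a),0],[0,0,1]])
m=R(p[2])@[-.015,0,.0371]+[p[0],p[1],0]
print("model mark",m,{n:proj(c,m) for n,c in cs.items()})
for n,c in cs.items():
    for t in("mark","weight","bowl","petri","vial","bracket"):
        for r in spotter.mark_of(t,n)[:2]: print(t,n,round(r["score"],2),np.array(r["point"]),proj(c,r["point"]))
print("tri mark",tri([(cs["wrist"],(424/1.4,249/1.4)),(cs["top"],(554/1.4,347/1.4))]))
E
```

```text
model mark [ 0.4727 -0.2705  0.0371] {'wrist': array([304.4355, 175.7295]), 'top': array([394.9485, 248.129 ])}
mark wrist 0.7 [ 0.4716 -0.2688  0.037 ] [303.7902 174.2363]
mark wrist 0.68 [ 0.4688 -0.3947  0.0383] [285.8596 266.9702]
weight wrist 0.78 [ 0.5897 -0.1949 -0.0021] [401.199  127.5605]
bowl wrist 0.98 [ 0.6893 -0.3039  0.0008] [452.7545 218.539 ]
petri wrist 0.98 [ 0.4121 -0.0806 -0.0011] [279.4814   6.7275]
vial wrist 0.26 [ 0.6905 -0.3039  0.0007] [453.5564 218.6455]
bracket wrist 0.86 [ 0.7219 -0.0547  0.0003] [536.7976  27.0925]
mark top 0.68 [ 0.7275 -0.0524 -0.0047] [297.422  139.2532]
mark top 0.35 [ 0.4731 -0.2759  0.0352] [397.1618 248.0857]
weight top 0.54 [ 0.5907 -0.1923  0.0007] [356.7278 197.517 ]
bowl top 0.91 [ 0.6938 -0.3061 -0.0008] [405.0447 155.9785]
petri top 0.85 [ 0.4059 -0.0798  0.0048] [306.822 276.566]
petri top 0.33 [0.466  0.2486 0.0615] [156.0072 243.3331]
vial top 0.49 [ 0.6712  0.2523 -0.0008] [166.3406 157.9436]
bracket top 0.74 [ 0.7288 -0.0539 -0.0049] [298.0628 138.7684]
tri mark [ 0.4731 -0.2749  0.0276]
```

move_arm(series="1.4 0.6 6 -6 1;2.8 1.2 12 -12 1;2.8 1.2 18 -12 1;2.8 1.2 23 -12 1;2.8 1.2 27 -12 1;2.8 1.2 29.5 -12 1;2.8 1.2 29.5 -12 1;2.8 1.2 29.5 -12 0", force=40)

```text
time_s: 3.85
position: [0.4597, -0.2383, 0.0174]
tool_rot: [[-0.359, 0.934, 0.001], [0.934, 0.359, -0.001], [-0.001, 0.001, -1.0]]
ft_force: [0.4, -0.2, -0.8]
grip_width: 0.0696
gripper_force: 0.0
```

move_arm(series="0 0 0 0 -1;0 0 0 0 -1;0 0 0 0 -1;0 0 0 0 -1;0 0 0 0 -1", force=40)

```text
time_s: 4.47
position: [0.46, -0.2383, 0.0178]
tool_rot: [[-0.359, 0.933, 0.003], [0.933, 0.359, -0.002], [-0.003, 0.002, -1.0]]
ft_force: [1.0, 1.4, 5.7]
grip_width: 0.0492
gripper_force: 41.4
```

move_arm(series="0 0 -4 0 -1;0 0 -9 10 -1;3 3 -14 20 -1;6 7 -18 30 -1;9 12 -20 40 -1;12 17 -20 50 -1;12.5 19.8 -20 60 -1;12.5 19.8 -20 70 -1")

```text
time_s: 5.48
position: [0.5999, -0.0482, 0.2156]
tool_rot: [[0.756, 0.654, -0.001], [0.654, -0.756, 0.001], [-0.0, -0.001, -1.0]]
ft_force: [0.1, -0.5, -5.4]
grip_width: 0.0495
gripper_force: 45.6
```

move_arm(series="0 0 0 10 -1;0 0 0 20 -1;0 0 0 33 -1;0 0 0 33 -1;0 0 0 33 -1")

```text
time_s: 6.1
position: [0.5988, -0.05, 0.2161]
tool_rot: [[0.99, 0.14, -0.001], [0.14, -0.99, 0.0], [-0.001, -0.0, -1.0]]
ft_force: [-0.0, 0.1, -5.9]
grip_width: 0.0491
gripper_force: 45.6
```

```bash
python3 - <<'E'
from h import *
np.set_printoptions(precision=4,suppress=True)
cs={n:cam(n) for n in("wrist","top","scene")}
s=observe();print(s["time_s"],s["position"],s["tool_rot"],s["q"],s["ft_force"],s["grip_width"])
c=cs["wrist"];show(c,"pics/w2.png",None,1.4)
B=[]
for n,cc in cs.items():
    b=mask("bracket",n,cc,proj(cc,[.73,.0,.01]))
    if b: print("br",n,b[0],b[2],b[1].sum()); B.append((cc,b[1]))
for v in ([B[0]],B): print(fit(BRK,v,[.724,-.055,.13]))
E
```

```text
6.25 [ 0.599  -0.0501  0.2162] [[ 0.9901  0.1402 -0.0005]
 [ 0.1402 -0.9901  0.0001]
 [-0.0005 -0.0002 -1.    ]] [-16.0564  27.5976  67.261   -0.      85.1702  65.8841] [ 0.1791 -0.6646 -5.573 ] 0.04966675994692218
br wrist 5.335612089218668 0.84 5950
br scene 1.4183201991532055 0.89 1262
(array([ 0.724 , -0.0541,  0.154 ]), np.float64(0.9365135937292497))
(array([ 0.724 , -0.0543,  0.1532]), np.float64(0.8953380029170142))
```

View pics/w2.png

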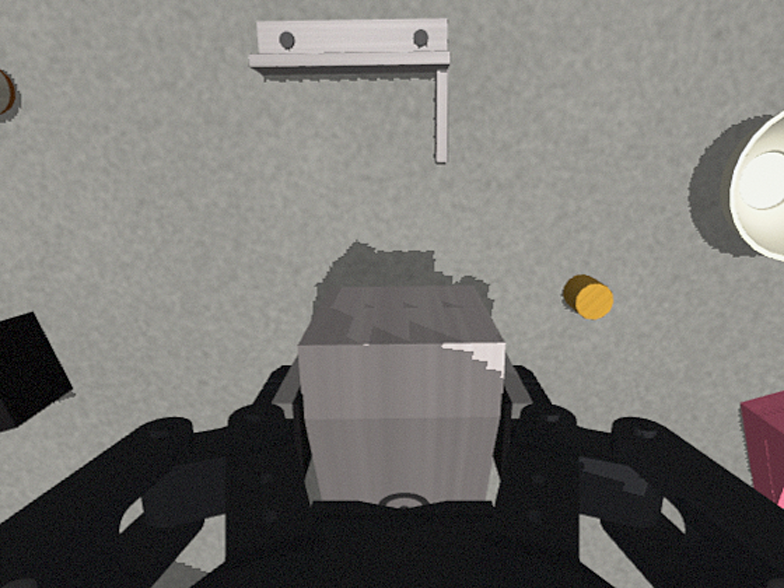

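The bracket is seen from above, with its corner at about (319,46) in unscaled wrist pixels. The held wedge has its back top edge running from (214,246) to (360,246), and the weight is at (420,215). I'll work out the held wedge's pose from that edge.

```bash
python3 - <<'E'
from h import *
np.set_printoptions(precision=4,suppress=True)
c=cam("wrist"); s=observe(); T=np.array(s["position"]);Rt=np.array(s["tool_rot"])
zt=.053+T[2]-.0178
for uv in ((301,345),(503,345),(402,345),(304,418),(500,418)):
    P=onz(c,np.array(uv)/1.4,zt); print(P,"tool",Rt.T@(P-T))
# bracket inner top edges
for uv,z in (((251,67),.03),((437,66),.03),((433,163),.015),((435,75),.015)):
    print(onz(c,np.array(uv)/1.4,z))
a=.1535;R=np.array([[np.cos(a),-np.sin(a)],[np.sin(a),np.cos(a)]])
for q in ((0,.12),(0,0),(-.06,0)): print("model",R@q+[.724,-.0542])
E
```

```text
[ 0.6183 -0.023   0.2515] tool [ 0.0227 -0.0243 -0.0352]
[ 0.6251 -0.0709  0.2515] tool [ 0.0228  0.0241 -0.0352]
[ 0.6217 -0.0469  0.2515] tool [ 0.0228 -0.0001 -0.0352]
[ 0.5989 -0.0254  0.2515] tool [ 0.0032 -0.0246 -0.0352]
[ 0.6058 -0.074   0.2515] tool [ 0.0032  0.0245 -0.0352]
[0.7067 0.0619 0.03  ]
[ 0.7237 -0.0546  0.03  ]
[ 0.6648 -0.0623  0.015 ]
[ 0.7208 -0.0548  0.015 ]
model [0.7057 0.0644]
model [ 0.724  -0.0542]
model [ 0.6647 -0.0634]
```

move_arm(series="4 -0.3 3 -0.5 -1;8 -0.6 6 -0.5 -1;9.5 -0.8 10 -0.5 -1;9.5 -0.8 14.5 -0.5 -1;9.5 -0.8 18 -0.5 -1;9.5 -0.8 19.4 -0.5 -1;9.5 -0.8 19.8 -0.5 -1;9.5 -0.8 19.8 -0.5 -1")

```text
time_s: 7.45
position: [0.6929, -0.0292, 0.0197]
tool_rot: [[0.989, 0.148, 0.002], [0.148, -0.989, -0.0], [0.002, 0.001, -1.0]]
ft_force: [0.3, -0.0, -5.4]
grip_width: 0.0492
gripper_force: 45.5
```

move_arm(series="0 0.1 0.05 0 -1;0 0.2 0.05 0 -1;0 0.3 0.05 0 -1;0 0.4 0.05 0 -1;0 0.4 0.05 0 -1")

```text
time_s: 8.07
position: [0.6929, -0.0331, 0.0181]
tool_rot: [[0.989, 0.148, 0.0], [0.148, -0.989, -0.0], [0.0, 0.0, -1.0]]
ft_force: [-0.1, -0.3, -2.9]
grip_width: 0.0488
gripper_force: 45.6
```

move_arm(series="0 0.1 0.03 0 -1;0 0.15 0.03 0 -1;0 0.2 0.03 0 -1;0 0.2 0.03 0 -1")

```text
time_s: 8.57
position: [0.6932, -0.0346, 0.018]
tool_rot: [[0.989, 0.148, 0.001], [0.148, -0.989, 0.0], [0.001, -0.0, -1.0]]
ft_force: [-1.2, 5.7, 2.5]
grip_width: 0.0492
gripper_force: 45.8
```

move_arm(series="0.1 0.02 0 0 -1;0.2 0.02 0 0 -1;0.3 0.02 0 0 -1;0.4 0.02 0 0 -1;0.5 0.02 0 0 -1;0.5 0.02 0 0 -1")

```text
time_s: 9.32
position: [0.6963, -0.0341, 0.018]
tool_rot: [[0.989, 0.148, -0.005], [0.148, -0.989, 0.0], [-0.004, -0.001, -1.0]]
ft_force: [-11.9, 4.0, 8.4]
grip_width: 0.0493
gripper_force: 46.1
```

move_arm(series="-0.05 -0.02 -0.05 0 -0.2;-0.05 -0.02 -0.05 0 0.3;-0.05 -0.02 -0.05 0 0.6;-0.05 -0.02 -0.05 0 0.6;-0.05 -0.02 -0.05 0 0.6;-0.05 -0.02 -3 0 0.6;-0.05 -0.02 -8 0 0.6;-2 -0.02 -13 0 0.6")

```text
time_s: 10.32
position: [0.6785, -0.0372, 0.1486]
tool_rot: [[0.989, 0.148, 0.0], [0.148, -0.989, -0.0], [0.0, 0.0, -1.0]]
ft_force: [0.9, -1.1, 0.7]
grip_width: 0.0682
gripper_force: 0.0
```

move_arm(series="-4 0 -4 0 0.8;-8 0 -6 0 1;-8 0 -6 0 1")

```text
time_s: 10.7
position: [0.598, -0.0494, 0.2101]
tool_rot: [[0.989, 0.147, 0.003], [0.147, -0.989, -0.001], [0.003, 0.002, -1.0]]
ft_force: [0.6, -1.1, -0.4]
grip_width: 0.0855
gripper_force: 0.0
```

```bash
python3 - <<'E'
from h import *
np.set_printoptions(precision=4,suppress=True)
cs={n:cam(n) for n in("wrist","top","scene")}
s=observe();print(s["time_s"],s["position"],s["tool_rot"],s["ft_force"],s["grip_width"])
c=cs["wrist"];show(c,"pics/w3.png",None,1.4)
V=[]
for n,cc in cs.items():
    b=mask("specimen",n,cc,proj(cc,[.676,-.036,.02]))
    if b: print("sp",n,b[0],b[2],b[1].sum()); V.append((cc,b[1])) if b[0]<15 else 0
for v in ([V[0]],V): print(fit(SPEC,v,[.676,-.036,.15]))
for n,cc in cs.items():
  for t in ("mark","probe","stand"):
    for r in spotter.mark_of(t,n)[:3]: print(t,n,round(r["score"],2),np.array(r["point"]),proj(cc,r["point"]))
E
```

```text
10.85 [ 0.5996 -0.049   0.2069] [[ 0.989   0.148  -0.0005]
 [ 0.148  -0.989   0.0002]
 [-0.0005 -0.0003 -1.    ]] [ 1.0526  0.2612 -0.8711] 0.08555344150644029
sp wrist 4.994251507520772 0.67 6172
sp top 17.235500752537448 0.39 44
sp scene 1.443311518540456 0.8 743
(array([ 0.6739, -0.0368,  0.1635]), np.float64(0.9422284270708682))
(array([ 0.6738, -0.0368,  0.1883]), np.float64(0.8245332896696804))
mark wrist 0.81 [ 0.6549 -0.0373  0.0372] [283.2    123.4891]
stand wrist 0.75 [ 0.4626  0.2509 -0.0024] [  5.2705 257.9643]
mark top 0.41 [ 0.4678 -0.397   0.0359] [451.9266 252.0337]
probe top 0.72 [0.4647 0.2541 0.0601] [153.5451 243.9245]
probe top 0.71 [0.4218 0.3509 0.056 ] [107.2051 262.8369]
stand top 0.72 [ 0.4626  0.2475 -0.0027] [163.0083 247.4449]
stand top 0.51 [ 0.6768 -0.036  -0.0001] [290.0664 159.3634]
stand top 0.2 [ 0.5891 -0.1898  0.0046] [355.9498 197.8508]
probe scene 0.74 [0.4614 0.2494 0.0585] [394.4069 214.872 ]
probe scene 0.55 [0.4244 0.3523 0.0517] [440.9764 219.7748]
stand scene 0.61 [0.46   0.2487 0.0025] [389.7897 232.485 ]
stand scene 0.33 [ 0.6904 -0.3034 -0.0031] [146.1436 227.8954]
```

View pics/w3.png

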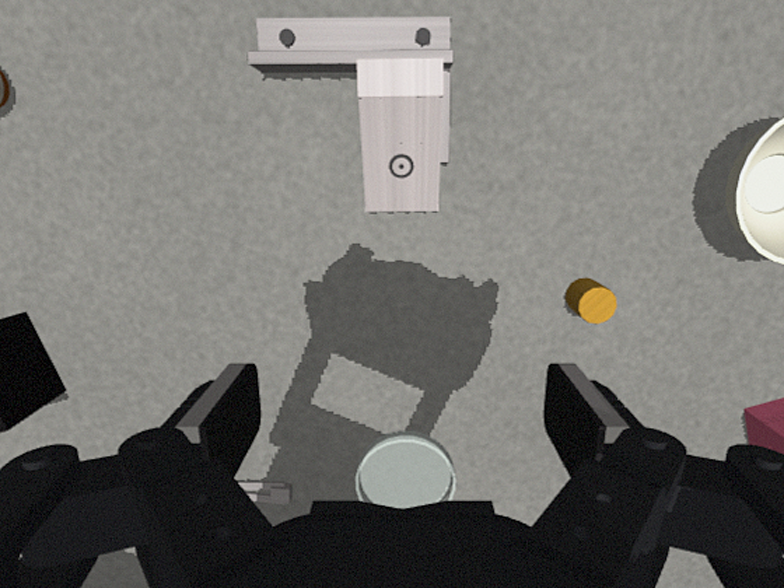

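The wedge stands in the corner, with its ring centred at (287,118) unscaled and its back edge along the long leg at row 42. I'll compute the gaps from the pixels.

```bash
python3 - <<'E'
from h import *
np.set_printoptions(precision=4,suppress=True)
c=cam("wrist")
o=lambda u,v,z:onz(c,(u/1.4,v/1.4),z)
for n,uv,z in (("backL",(357,59),.053),("backR",(444,59),.053),("frontL",(366,212),.025),("frontR",(439,212),.025),("mark",(401,166),.0371),("shortLegEndIn",(440,164),.015),("legL",(250,65),.03),("slopeTopL",(359,97),.053),("slopeTopR",(443,97),.053)): print(n,o(*uv,z))
a=.150;R=np.array([[np.cos(a),-np.sin(a)],[np.sin(a),np.cos(a)]])
m=o(401,166,.0371)
for B in ([.724,-.0543],): print("mark in bracket",R.T@(m[:2]-B),"nominal -.060,.025; backs",R.T@(o(357,59,.053)[:2]-B),R.T@(o(444,59,.053)[:2]-B),R.T@(o(439,212,.025)[:2]-B),R.T@(o(366,212,.025)[:2]-B))
E
```

```text
backL [ 0.7149 -0.0055  0.053 ]
backR [ 0.7222 -0.0545  0.053 ]
frontL [ 0.6267 -0.02    0.025 ]
frontR [ 0.634  -0.0687  0.025 ]
mark [ 0.6601 -0.0389  0.0371]
shortLegEndIn [ 0.665  -0.0649  0.015 ]
legL [0.7057 0.0619 0.03  ]
slopeTopL [ 0.695  -0.0091  0.053 ]
slopeTopR [ 0.7022 -0.0573  0.053 ]
mark in bracket [-0.0609  0.0247] nominal -.060,.025; backs [-0.0017  0.0496] [-0.0018  0.0001] [-0.0912 -0.0008] [-0.0911  0.0485]
```

The wedge is seated with gaps of about 1 mm and matching yaw, so on to the probe. The tool cannot tilt by itself. I plan to grip the pen, part-lift it, and use the stand's hole rim to pivot it 22° between the pads. First I'll get a wrist view of the probe.

move_arm(series="-3 -5.2 -4 0 1;-6 -10.4 -4 0 1;-9 -15.6 -4 0 1;-12 -20.8 -4 0 1;-15 -26 -4 0 0.8;-18 -31.5 -4 0 0.6;-18 -31.5 -4 0 0.6;-18 -31.5 -4 0 0.6")

```text
time_s: 12.5
position: [0.3748, 0.2357, 0.2477]
tool_rot: [[0.989, 0.148, 0.001], [0.148, -0.989, -0.0], [0.001, 0.0, -1.0]]
ft_force: [0.3, 0.1, -0.1]
grip_width: 0.0681
gripper_force: 0.0
```

```bash
python3 - <<'E'
from h import *
np.set_printoptions(precision=4,suppress=True)
cs={n:cam(n) for n in("wrist","top","scene")}
s=observe();print(s["time_s"],s["position"],s["tool_rot"],s["q"],s["ft_force"],s["grip_width"])
show(cs["wrist"],"pics/w4.png",None,1.4)
for n,cc in cs.items():
  for t in ("probe","stand"):
    for r in spotter.mark_of(t,n)[:2]: print(t,n,round(r["score"],2),np.array(r["point"]),proj(cc,r["point"]))
E
```

```text
12.65 [0.3754 0.235  0.2474] [[ 0.9893  0.146  -0.    ]
 [ 0.146  -0.9893 -0.0002]
 [-0.      0.0001 -1.    ]] [16.6637 10.2185 88.2872 -0.0081 81.4979 98.272 ] [ 0.3286 -1.0752  0.0752] 0.06839495349117763
probe wrist 0.83 [0.4239 0.3535 0.049 ] [174.3528 113.7066]
probe wrist 0.72 [0.4643 0.2459 0.0589] [290.9905  86.6039]
stand wrist 0.61 [ 0.4611  0.2503 -0.0002] [286.0081  93.3158]
probe top 0.68 [0.4658 0.2529 0.0607] [154.0739 243.4027]
stand top 0.83 [ 0.4612  0.2483 -0.0003] [162.3832 247.9632]
probe scene 0.8 [0.4212 0.3526 0.051 ] [441.1684 219.2645]
probe scene 0.73 [0.4617 0.2484 0.0591] [394.0035 214.6321]
stand scene 0.69 [0.4608 0.2488 0.0016] [389.6982 232.9709]
```

View pics/w4.png

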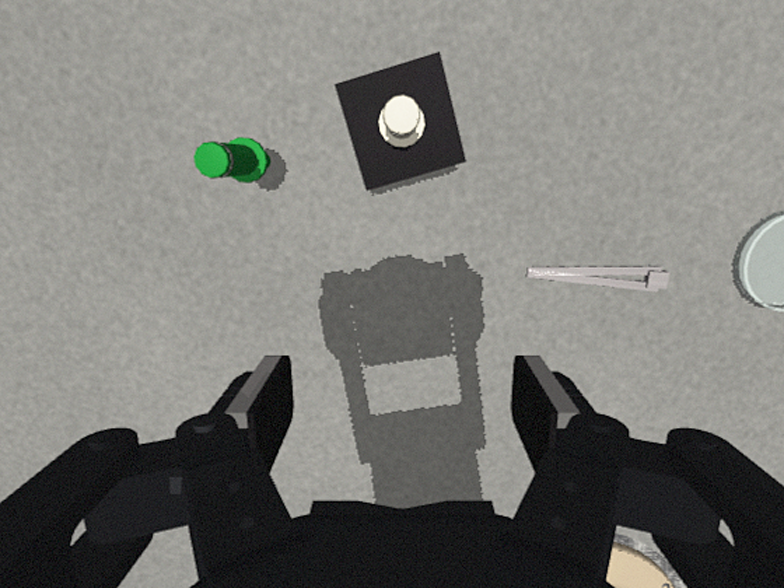

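The white pen is in the black stand, with its top disc at about (287,81) unscaled and the stand top centred at (287,87). The green look-alike is at (160,115), so the target is confirmed.

```bash
python3 - <<'E'
from h import *
np.set_printoptions(precision=4,suppress=True)
c=cam("wrist");sc=cam("scene")
g=cv2.cvtColor(c["img"],cv2.COLOR_BGR2GRAY); 
print("disc",onz(c,(402/1.4,114/1.4),.124),"stand",onz(c,(401.5/1.4,122/1.4),.06))
# two-view height of handle top: scene handle top ellipse at (560,271)/1.4
print("tri top",tri([(c,(402/1.4,114/1.4)),(sc,(560/1.4,271/1.4))]))
T=np.array([.3754,.235]);
for P in (onz(c,(402/1.4,114/1.4),.124),):
    d=P[:2]-T; s=observe();R=np.array(s["tool_rot"])[:2,:2]; print("tool shift cm",100*R.T@d, s["position"])
E
```

```text
disc [0.4624 0.2489 0.124 ] stand [0.463  0.2494 0.06  ]
tri top [0.4627 0.2495 0.1209]
tool shift cm [ 8.811  -0.0858] [0.3746 0.2357 0.2475]
```

move_arm(series="5 -0.1 2 0 0.6;8.8 -0.1 6 0 0.6;8.8 -0.1 10 0 0.6;8.8 -0.1 14 0 0.6;8.8 -0.1 16.7 0 0.6;8.8 -0.1 16.7 0 0.2;8.8 -0.1 16.7 0 -0.4;8.8 -0.1 16.7 0 -1", force=30)

```text
time_s: 14.05
position: [0.462, 0.2501, 0.0818]
tool_rot: [[0.989, 0.148, 0.003], [0.148, -0.989, 0.001], [0.003, -0.0, -1.0]]
ft_force: [0.0, -0.1, 2.1]
grip_width: 0.0193
gripper_force: 29.4
```

move_arm(series="0 0 0 0 -1;0 0 0 0 -1;0 0 0 0 -1")

```text
time_s: 14.42
position: [0.4621, 0.2501, 0.0818]
tool_rot: [[0.989, 0.148, 0.003], [0.148, -0.989, 0.001], [0.003, -0.0, -1.0]]
ft_force: [0.1, 1.0, 6.7]
grip_width: 0.0194
gripper_force: 29.7
```

move_arm(series="0 0 -1.5 0 -1;0 0 -3 0 -1;-0.5 0 -3 0 -1;-1 0 -3 0 -1;-1.5 0 -3 0 -1;-2 0 -3 0 -1;-2.5 0 -3 0 -1;-3 0 -3 0 -1")

```text
time_s: 15.42
position: [0.4313, 0.2454, 0.1102]
tool_rot: [[0.989, 0.148, -0.001], [0.148, -0.989, -0.0], [-0.001, -0.0, -1.0]]
ft_force: [5.3, -0.2, -0.7]
grip_width: 0.0191
gripper_force: 29.9
```

```bash
python3 - <<'E'
from h import *
c=cam("wrist");show(c,"pics/w5.png",None,1.0)
s=cam("scene");cv2.imwrite("pics/w5.png",np.hstack([cv2.resize(c["img"][120:420,100:460],None,fx=1.1,fy=1.1),cv2.resize(s["img"][150:260,340:460],(360,330))]))
s=observe();print(s["time_s"],s["position"],s["ft_force"],s["grip_width"])
E
```

```text
15.525 [0.43106706 0.24537046 0.11035673] [ 2.95759845  0.32223178 -0.67276171] 0.019365130854704198
```

View pics/w5.png

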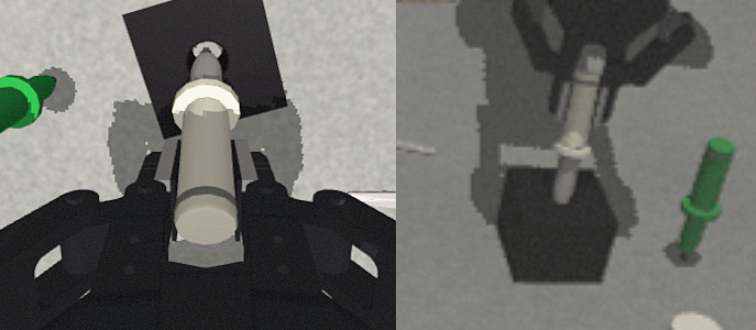

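The probe has tilted in the grip as planned: the handle leans towards the robot and the nose tip points to +x. Next I'll lift it and carry it over to the wedge.

move_arm(series="0 0 -4 0 -1;0 0 -8 0 -1;2 5 -9 0 -1;5 10 -9 0 -1;8 15 -9 0 -1;11 20 -9 0 -1;13 25 -9 0 -1;13.9 30 -9 0 -1", force=50)

```text
time_s: 16.52
position: [0.6132, -0.0317, 0.1991]
tool_rot: [[0.989, 0.148, -0.005], [0.148, -0.989, 0.002], [-0.004, -0.003, -1.0]]
ft_force: [0.1, 1.4, -0.7]
grip_width: 0.0185
gripper_force: 49.3
```

move_arm(series="0 1.5 2 0 -1;0 1.5 3 0 -1;0 1.5 3 0 -1;0 1.5 3 0 -1")

```text
time_s: 17.02
position: [0.6157, -0.0444, 0.1712]
tool_rot: [[0.989, 0.149, 0.0], [0.149, -0.989, 0.0], [0.0, -0.0, -1.0]]
ft_force: [-0.6, 0.3, -0.6]
grip_width: 0.0188
gripper_force: 49.4
```

```bash
python3 - <<'E'
from h import *
np.set_printoptions(precision=4,suppress=True)
cs={n:cam(n) for n in("wrist","scene")}
c=cs["wrist"]
s=observe();print(s["time_s"],s["position"],s["tool_rot"],s["ft_force"],s["grip_width"])
T=np.array(s["position"]);R=np.array(s["tool_rot"])
for n,cc in cs.items():
  for t in ("tip","probe","mark"):
    for r in spotter.mark_of(t,n)[:2]: print(t,n,round(r["score"],2),np.array(r["point"]),proj(cc,r["point"]),"tool",R.T@(np.array(r["point"])-T))
for a in(14,18,22,26,30):
    a=np.radians(a); f=lambda l:T+R@np.array([l*np.sin(a),0,l*np.cos(a)-.019])
    print(np.degrees(a),"tip",proj(c,f(.092))*1.4,"scene",proj(cs["scene"],f(.092)),"nose end",proj(c,f(.08))*1.4,"handle top",proj(c,f(-.024))*1.4)
show(c,"pics/w6.png",None,1.4)
E
```

```text
17.125 [ 0.6159 -0.0447  0.1713] [[ 0.9888  0.149   0.001 ]
 [ 0.149  -0.9888 -0.0001]
 [ 0.0009  0.0003 -1.    ]] [-0.1861 -0.2957 -1.6111] 0.018733471294475505
tip wrist 0.49 [ 0.6509 -0.0368  0.103 ] [283.8359 163.8325] tool [ 0.0358 -0.0026  0.0683]
probe wrist 0.91 [ 0.6319 -0.0428  0.1488] [289.1012 215.6563] tool [0.0161 0.0005 0.0225]
mark wrist 0.65 [ 0.6587 -0.0369  0.0348] [286.2886 142.3805] tool [ 0.0434 -0.0014  0.1366]
tip scene 0.53 [ 0.5775  0.3366 -0.0007] [419.8303 277.1888] tool [ 0.0187 -0.3828  0.1719]
probe scene 0.92 [0.4251 0.3502 0.0508] [439.9112 220.0048] tool [-0.1299 -0.419   0.1203]
probe scene 0.79 [ 0.6316 -0.0445  0.151 ] [249.1349 189.5928] tool [0.0156 0.0021 0.0203]
14.0 tip [403.2995 258.5416] scene [249.635  210.1148] nose end [403.3185 270.5787] handle top [403.6287 466.9103]
18.0 tip [403.3211 245.7431] scene [248.7263 211.1252] nose end [403.3385 259.0711] handle top [403.6159 471.4782]
22.0 tip [403.3441 232.9947] scene [247.8207 211.9565] nose end [403.3597 247.6707] handle top [403.6027 475.5591]
26.0 tip [403.3685 220.2949] scene [246.9221 212.601 ] nose end [403.3822 236.3843] handle top [403.5893 479.1353]
29.999999999999996 tip [403.3944 207.6445] scene [246.0348 213.052 ] nose end [403.406  225.2217] handle top [403.5757 482.1951]
```

View pics/w6.png

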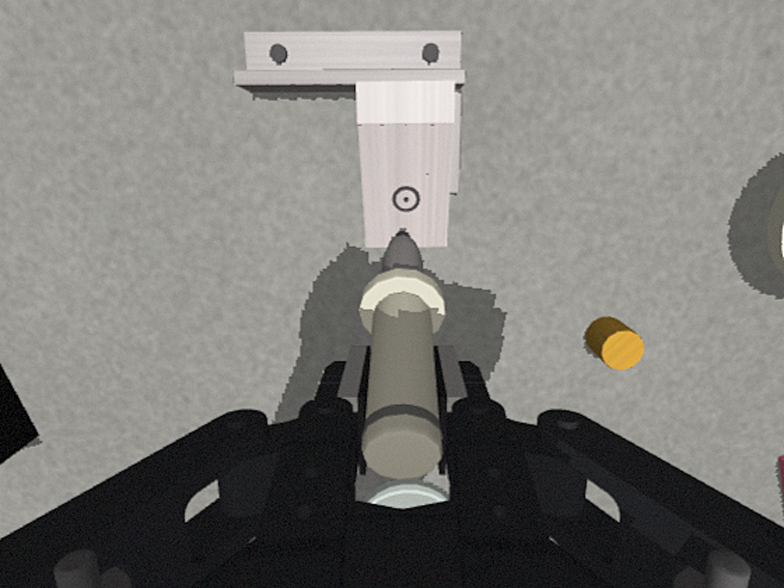

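The probe is held at about 22.5°: its tip is at (403,230) scaled, against (403,233) predicted for 22°. The ring is at (406,199) and the wedge is still seated.

```bash
python3 - <<'E'
from h import *
np.set_printoptions(precision=4,suppress=True)
c=cam("wrist");s=observe();T=np.array(s["position"]);R=np.array(s["tool_rot"])
m=onz(c,(406/1.4,199/1.4),.0371);a=np.radians(22.6)
tip=np.array([.092*np.sin(a),0,.092*np.cos(a)-.019])
mt=R.T@(m-T);print(m,"mark tool",mt,"shift cm to contact",100*(mt-tip))
n=np.array([-np.sin(np.radians(22)),0,-np.cos(np.radians(22))])
for h in(.02,.006,0,-.004):print(h,100*(mt-tip+h*n))
E
```

```text
[ 0.6596 -0.0409  0.0371] mark tool [0.044  0.002  0.1335] shift cm to contact [0.8678 0.1962 6.7577]
0.02 [0.1186 0.1962 4.9034]
0.006 [0.643  0.1962 6.2014]
0 [0.8678 0.1962 6.7577]
-0.004 [1.0176 0.1962 7.1286]
```

move_arm(series="0 0.1 1.5 0 -1;0 0.2 3 0 -1;0.1 0.2 4.9 0 -1;0.3 0.2 5.4 0 -1;0.5 0.2 5.8 0 -1;0.65 0.2 6.2 0 -1;0.65 0.2 6.2 0 -1;0.65 0.2 6.2 0 -1")

```text
time_s: 18.48
position: [0.6226, -0.0466, 0.1088]
tool_rot: [[0.989, 0.148, 0.001], [0.148, -0.989, -0.0], [0.001, 0.0, -1.0]]
ft_force: [0.1, -0.1, -1.2]
grip_width: 0.0187
gripper_force: 49.4
```

```bash
python3 - <<'E'
from h import *
np.set_printoptions(precision=4,suppress=True)
c=cam("wrist");s=observe();T=np.array(s["position"]);R=np.array(s["tool_rot"])
print(s["time_s"],T,s["ft_force"])
a=np.radians(22.6);tip=np.array([.092*np.sin(a),0,.092*np.cos(a)-.019])
pt=proj(c,T+R@tip);print("pred tip px",pt)
x0,y0=int(pt[0])-60,int(pt[1])-60
print(x0,y0);show(c,"pics/w7.png",(x0,y0,x0+120,y0+100),6)
for r in spotter.mark_of("mark","wrist")[:2]:print(r["score"],proj(c,r["point"]))
E
```

```text
18.525 [ 0.6226 -0.0466  0.1089] [ 0.1085  0.0592 -0.829 ]
pred tip px [287.4471 165.2741]
227 105
0.76 [279.4771 156.493 ]
```

View pics/w7.png

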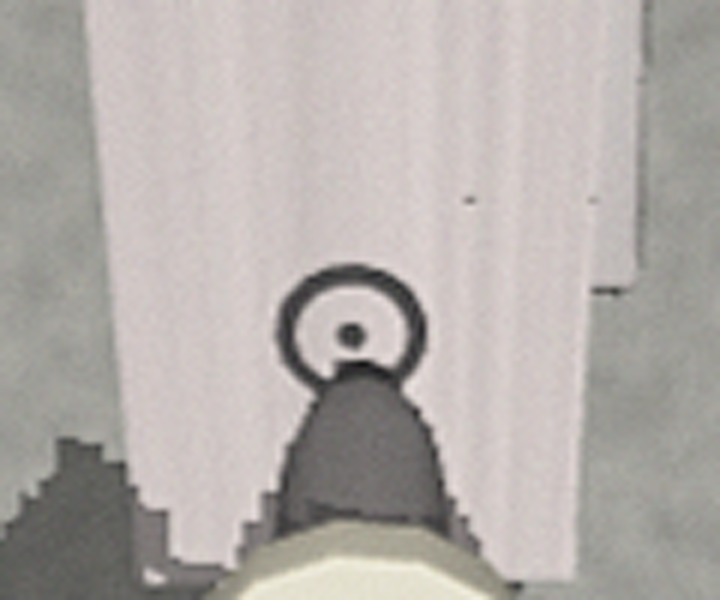

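The ring's dot is at (285.3,160.7) and the tip at (287,165.8), predicted (287.4,165.3), so the tip is about 1.2 mm too far right. I'll compute the final shift.

```bash
python3 - <<'E'
from h import *
np.set_printoptions(precision=4,suppress=True)
c=cam("wrist");s=observe();T=np.array(s["position"]);R=np.array(s["tool_rot"])
m=onz(c,(285.3,160.7),.0371);a=np.radians(22.6)
tip=np.array([.092*np.sin(a),0,.092*np.cos(a)-.019])
mt=R.T@(m-T);print(m,"shift",100*(mt-tip))
n=np.array([-np.sin(np.radians(22)),0,-np.cos(np.radians(22))])
d=mt-tip;h=d@n;print("gap mm",-1e3*h,"lateral",100*(d-h*n))
E
```

```text
[ 0.6594 -0.0397  0.0371] shift [ 0.2062 -0.1334  0.5793]
gap mm 6.143969254755093 lateral [-0.024  -0.1334  0.0097]
```

move_arm(series="0.05 -0.13 0.2 0 -1;0.12 -0.13 0.35 0 -1;0.2 -0.13 0.5 0 -1;0.22 -0.13 0.6 0 -1;0.25 -0.13 0.68 0 -1;0.28 -0.13 0.75 0 -1;0.28 -0.13 0.75 0 -1;0.28 -0.13 0.75 0 -1")

```text
time_s: 19.62
position: [0.6251, -0.0448, 0.1011]
tool_rot: [[0.989, 0.148, 0.0], [0.148, -0.989, 0.0], [0.0, -0.0, -1.0]]
ft_force: [-1.1, 0.8, 2.2]
grip_width: 0.0191
gripper_force: 49.4
```

```bash
python3 - <<'E'
from h import *
f=[]
for _ in range(4):
    optics.get_image("wrist"); s=observe(); f.append(s["ft_force"])
print(np.mean(f,0),np.std(f,0),s["position"],s["time_s"])
E
```

```text
[-1.63324178  0.37991889  1.44315519] [0.26341892 0.48666612 0.24757581] [ 0.62509636 -0.04482148  0.10106261] 19.825
```

move_arm(series="0.02 0 0.06 0 -1;0.02 0 0.06 0 -1;0.02 0 0.06 0 -1;0.02 0 0.06 0 -1")

```text
time_s: 20.32
position: [0.6253, -0.0448, 0.1004]
tool_rot: [[0.989, 0.148, 0.0], [0.148, -0.989, -0.0], [0.0, 0.0, -1.0]]
ft_force: [-1.4, 0.4, 2.1]
grip_width: 0.0186
gripper_force: 49.4
```

```bash
python3 - <<'E'
from h import *
np.set_printoptions(precision=4,suppress=True)
f=[]
for _ in range(6):
    c=cam("wrist"); s=observe(); f.append(s["ft_force"])
print(np.mean(f,0),s["position"],s["time_s"])
sc=cam("scene")
x=proj(c,[.6594,-.0397,.0371]);x0,y0=int(x[0])-50,int(x[1])-50
y=proj(sc,[.66,-.04,.05]).astype(int)
A=cv2.resize(c["img"][y0:y0+100,x0:x0+100],(400,400),interpolation=2);B=cv2.resize(sc["img"][y[1]-45:y[1]+45,y[0]-45:y[0]+45],(400,400),interpolation=2)
cv2.imwrite("pics/w8.png",np.hstack([A,B]))
E
```

```text
[-1.2027  0.2701  1.9546] [ 0.6253 -0.0448  0.1004] 20.625
```

View pics/w8.png

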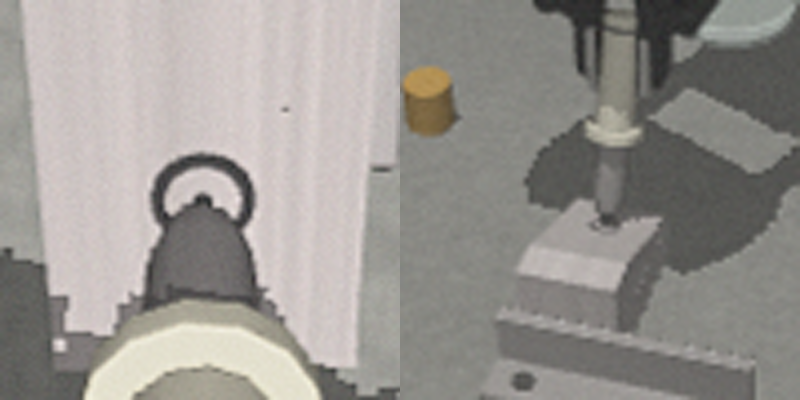

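The tip sits at the centre of the ring, at (203,203) in the left crop, with about 3.4 N of contact force, so the plunger is about halfway in. The wedge is still in the corner, so I'm handing in.

```bash
python3 -c "
from rig import order;print(order.close_job())"
```

```text
the job is handed in; nothing more can be done
None
```

I handed the job in at about 20.6 s of the 54 s allowed. The wedge is seated in the bracket corner, and the probe tip is held inside the ring, square to the slope within about 1°. It presses with about 3.4 N, roughly halfway in. The hand-in call returned no verdict, so I don't know how it was judged.

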